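Load the hinge-fitting kit into its inserts

ROBOT

A 6-joint arm with a two-finger parallel gripper is mounted at the origin on a cart in front of the work surface, level with it; the furniture and walls round the work are solid. World frame = base frame: x ahead of the robot, y to its left, z up, the work surface at z = 0. Lengths are in m, angles in rad, forces in N, time in s.
With the tool pointing down it reaches from about 0.4 to 0.825 m from the base axis. Payload 7 kg.
Tool frame: the origin (TCP) lies at the very end of the fingers, on their centre line; the grasp point (between the pads) lies 19 mm behind it; z points along the fingers, y is the line along which they close (so a half turn about z gives the same grasp; the last joint's range is limited). The gripper opens to 88 mm and grips with 3 to 60 N. Pads are 19 mm wide; open, the fingers measure 130 mm over their backs; the gripper's body (78 mm by 193 mm) begins 47 mm behind the grasp point.
Start: joints at [-0.89, 0.359, 0.012, 0, -1.224, -0.288], TCP at [0.258, -0.624, 0.202] pointing down, gripper open.
Joint ranges: [-3.07, 3.07], [-1.43, 2.12], [-1.02, 1.25], [-3.03, 1.67], [-3.05, -0], [-3.03, 3.03]. Speed limits (rad/s): [2.39, 2.39, 3.01, 3.14, 3.14, 3.14].

INTERFACE

Orientations are given as [roll, pitch, yaw] about the fixed x, y, z axes, in that order (R = Rz(yaw) Ry(pitch) Rx(roll)).
In Python, from station import arm, grab_frame gives the robot as it stands.
- The arm moves only by the tool jog_arm, never from a script. Its argument "deltas" is a list that holds one entry, the list of rows, each a list of 4 numbers: the shift along the tool's x, y, z in units of 60 mm (1.0 is 60 mm), then the turn about the tool's z in units of 5 degrees (1.0 is 5 degrees). A call has 1 to 8 rows; each row is the pose to reach, as a shift and turn from the pose commanded when the call began, along the tool's axes at that moment; what a row does not reach only later rows make up. A row lasts 1/8 s, in which the tool goes at most 62.5 mm and 10.7 degrees, less where a joint would pass 70% of its speed; a pose out of reach is approached as far as the arm can. A call with a gripper value outside its range is refused whole. "grip" is the finger opening in mm, from 0 to 87.6, set as the call begins (left out, the last holds). The fingers move at their own pace and stop on an object; "squeeze" is the grip in N (left out, the last holds). Time passes only in rows, so rows that repeat a pose let the fingers close. It gives the time, the measured TCP pose, the force, the opening and the grip force at its end, in the units of the state.
- arm.get_state(): the state, without advancing time (a new reading comes with each control period).
- grab_frame(name): name is "side" or "top"; returns a dict with "img" (420x560x3 uint8, red, green, blue), "vfov" (degrees; the focal length in pixels is half the picture's height over the tangent of half this angle, whatever the lens; pixels are square), "cx", "cy" (the principal point, pixels), "xyz" and "rotation" of the camera in the world. Camera axes: x right, y down, z forward; pixel columns grow to the right and rows downward; lengths in m; the calibration is good to about 2 mm. A picture is of the moment at which its call begins. There is no depth.
- arm.job_done(): hands the job in; it is judged then, once.
The state is a dict: "t": time; "q": joint angles; "qd": joint speeds; "joint_efforts": joint torques, N m; "eef_pos": TCP position; "ee_rot": TCP orientation; "force": force on the tool from outside, world axes, zero at the start; "moment": the same for the moment, N m; "width": finger opening in m; "gripper_force": force on a finger pad.
Only numpy, scipy, OpenCV 4.12 (cv2) and the standard library are available. Lean on these libraries where they do the work, as an engineer would, in place of code of your own. Each camera call takes 0.05 s, during which the arm holds its last target. There are 200 camera calls.

TASK

Load the hinge-fitting kit: four black tool inserts lie on the bench behind the loose kit, each with a blue-floored pocket cut to the outline of one thing. Put the red-handled screwdriver, the tape measure, the red tin of screws and the roll of cream masking tape that lie in front of the inserts each into its own matching pocket, set down rather than dropped, so that each rests flat on its pocket floor.

Things in the scene. Friction and masses are not known exactly. Their poses are not given: they have to be found in the camera images.
- red_screwdriver: Red-handled screwdriver lying on its side, loose, 0.09 kg. 190 mm long along its y axis: the handle, 28 mm wide and 25 mm high, runs from y = -7 to y = +95 mm, the thin 6 mm steel shaft from y = -7 to y = -95 mm. Origin: at mid length, on the underside of the handle (on the bench). z up. Grip the handle across x near y = 40 mm.
- driver_axis (a point): Point of the red screwdriver on its long axis at mid length, 12.5 mm above red_screwdriver's origin; same axes.
- tape_measure: Yellow and black tape measure standing upright near the front, loose (not the one at the back edge), 0.28 kg, 66 mm high. Origin on the bench under it; the body spans x = -20 to +18 mm and y = -35 to +39 mm, with a small steel hook at +y. z up. Grip across x.
- screw_tin: Flat closed red tin of screws near the front, loose (not the one at the back edge), 0.34 kg, 66 mm (x) by 101 mm (y), 29 mm high; the lid stays shut. Origin: centre of its underside. z up. Grip across x.
- masking_tape: Roll of cream masking tape lying flat, loose, 0.09 kg: a ring of 90 mm outside diameter, about 66 mm inside, 24 mm high. Origin: centre of its underside, z up. Grip the ring wall (12 mm) with one finger in the hole.
- driver_insert: Fixed black insert, 84 (x) by 232 (y) mm, pocket like a screwdriver: 43 mm wide at y = -14 to 102, 20 mm wide at y = -102 to -14 mm. Origin: centre of underside. Top 12 mm, blue pocket floor 4 mm above the underside. A black finger groove, floor 6 mm above the underside, crosses the whole insert along x at y = 24 to 64 mm. Red screwdriver seated: origin over origin, y axes the same way.
- measure_insert: Fixed black insert, 90 (x) by 124 (y) mm, smallest pocket, a rectangle x = -27 to 25, y = -42 to 46 mm. Origin: centre of underside. Top 12 mm, blue pocket floor 4 mm above the underside. A black finger groove, floor 6 mm above the underside, crosses the whole insert along x at y = -18 to 22 mm. Tape measure stands in it upright, origin over origin, y axes parallel (either way round).
- tin_insert: Fixed black insert, 112 (x) by 146 (y) mm, central rectangular pocket 80 (x) by 114 (y) mm. Origin: centre of underside. Top 12 mm, blue pocket floor 4 mm above the underside. A black finger groove, floor 6 mm above the underside, crosses the whole insert along x at y = -20 to 20 mm. The tin lies in it lid up, origin over origin, y axes parallel (either way round).
- roll_insert: Fixed black square insert, 124 by 124 mm, central round pocket of diameter 104 mm. Origin: centre of underside. Top 12 mm, blue pocket floor 4 mm above the underside. A black finger groove, floor 6 mm above the underside, crosses the whole insert along x at y = -20 to 20 mm. The roll of masking tape lies flat in it, centre over centre.
Things that resemble listed ones, but are neither listed nor needed, are in the scene too. Several things look just like the masking_tape: the one meant starts nearest to the robot's base.

How it is judged:
By the outcome, as a careful person would: the job done as asked, in the order asked, and still so for the second after the job is handed in, with the robot touching nothing.
It also fails if it takes over 104 s, if anything falls off the work surface, if the arm or the gripper's body presses on something with over 40 N, if the wrist force passes 120 N, or if a joint passes its speed limit or range.

## Working session

There is one attempt and no reset: what is moved stays moved. The work goes in short steps, Python scripts to look and compute and a tool call to move; the robot and the scene stay as the last step left them, time stands still between calls to the robot, and variables do not carry over. Pictures are saved under pics/ and viewed, at most 14 in all, crops included, and the job is handed in when it is done.

Besides the shell and the picture viewer there is one more tool, called by a JSON object that holds its "api" and its "payload". jog_arm: Moves the arm, as the interface text tells. Its arguments: {"type":"object","properties":{"deltas":{"type":"array"},"grip":{"type":"number"},"squeeze":{"type":"number"}},"required":["deltas"]}

```bash
ls; mkdir -p pics; python3 - <<'E'
from station import arm, grab_frame
import cv2,pickle
s=arm.get_state();print(s)
for n in("top","side"):
    f=grab_frame(n);pickle.dump(f,open(f"{n}0.pkl","wb"))
    print(n,{k:v for k,v in f.items() if k!="img"})
    cv2.imwrite(f"pics/{n}0.png",cv2.resize(f["img"][:,:,::-1],(800,600),interpolation=cv2.INTER_CUBIC))
E
```

```text
pics
{'t': 0.0, 'q': array([-8.89915070e-01,  3.59390044e-01,  1.10638680e-02, -3.54602303e-04,
       -1.22408110e+00, -2.88106449e-01]), 'qd': array([-0.00024818, -0.00124452, -0.00026374, -0.00049793,  0.00072578,
       -0.00073924]), 'joint_efforts': array([-5.29430527e-04, -5.82710767e+01,  2.93052489e+01,  6.99719936e+00,
        6.86201442e-03, -1.89696289e-04]), 'eef_pos': array([ 0.25813791, -0.62312525,  0.20122205]), 'ee_rot': array([ 3.13995338e+00, -1.38166949e-04, -2.74893850e+00]), 'force': array([-0.39482537,  0.58712555,  0.52823351]), 'moment': array([-0.0113801 ,  0.01272837, -0.05303214]), 'gripper_force': 0.0, 'width': 0.0871093240638733}
top {'vfov': 45.25292764661122, 'cx': 281.7841521925725, 'cy': 205.0355887843782, 'xyz': array([0.01798325, 0.08602738, 1.47012633]), 'rotation': array([-2.79821427, -0.00858055, -1.83236154])}
side {'vfov': 47.02624800432564, 'cx': 275.47994279813634, 'cy': 204.94374553972403, 'xyz': array([ 0.36446326, -1.26229674,  0.78533203]), 'rotation': array([-2.11769372,  0.01193789, -0.12838016])}
```

View pics/top0.png

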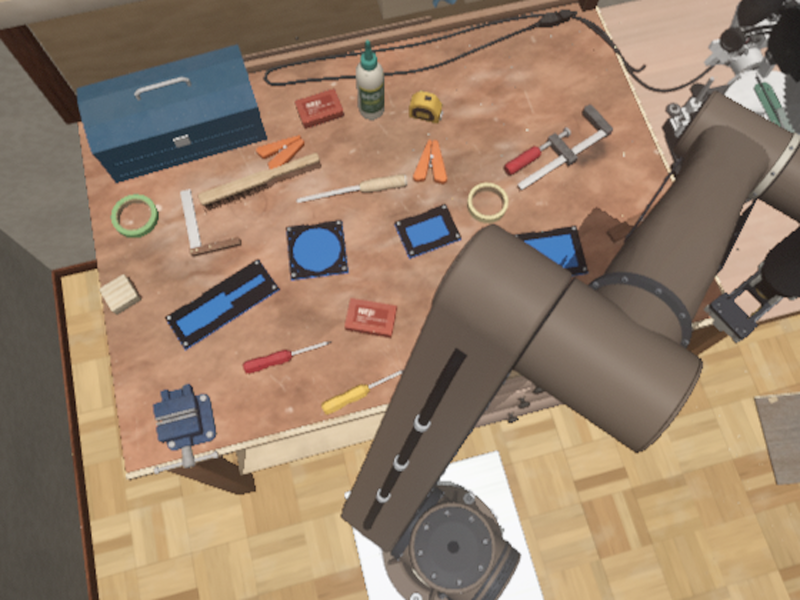

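View pics/side0.png

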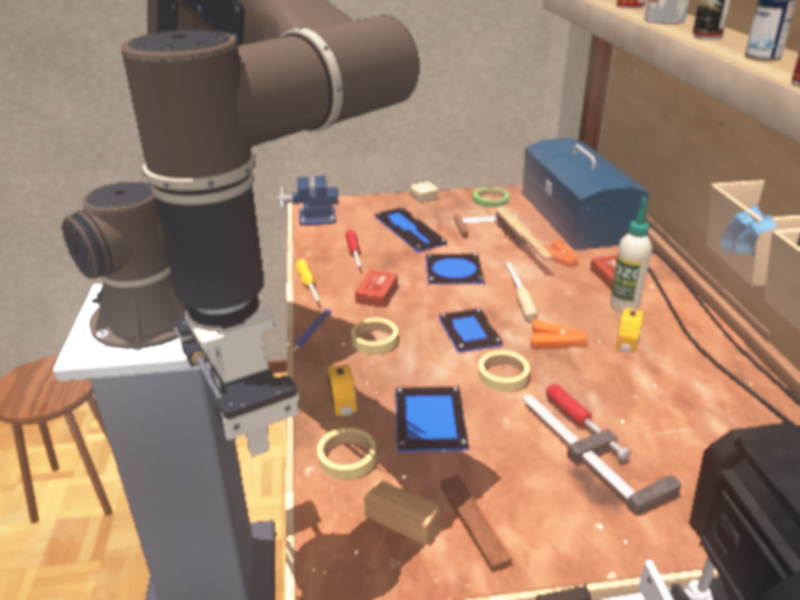

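Top (800x600): driver insert (222,303), roll insert (317,249), measure insert (428,231), tin insert partly hidden (550,250), red screwdriver (285,358), front tin (371,317). The arm hides the front tape measure and the near rolls, which show in the side view at (342,390), (375,335), (503,370) and (347,453).

```bash
cat > h.py <<'E'
import numpy as np,cv2,pickle
from scipy.spatial.transform import Rotation as R
def cam(f):
    F=f["img"].shape[0]/2/np.tan(np.radians(f["vfov"])/2)
    return F,np.array([f["cx"],f["cy"]]),np.array(f["xyz"]),R.from_euler("xyz",f["rotation"]).as_matrix()
def plane(f,uv,z):
    F,c,t,M=cam(f); uv=np.atleast_2d(uv)
    d=np.c_[(uv-c)/F,np.ones(len(uv))]@M.T
    return t+d*((z-t[2])/d[:,2])[:,None]
def proj(f,P):
    F,c,t,M=cam(f); p=(np.atleast_2d(P)-t)@M
    return p[:,:2]/p[:,2:]*F+c
def load(n): return pickle.load(open(n,"rb"))
def save(f,n,s=1,crop=None):
    im=f["img"][:,:,::-1]
    if crop: x0,y0,x1,y1=crop; im=im[y0:y1,x0:x1]
    cv2.imwrite(n,cv2.resize(im,None,fx=s,fy=s,interpolation=cv2.INTER_CUBIC))
E
python3 - <<'E'
from h import *
T,S=load("top0.pkl"),load("side0.pkl")
print(cam(T),cam(S))
for n,f,uv,z in [("drv_ins",T,(222,303),.012),("drv_ins",S,(410,228),.012),("roll_ins",T,(317,249),.012),("roll_ins",S,(455,268),.012),("meas_ins",T,(428,231),.012),("meas_ins",S,(470,328),.012),("tin_ins",S,(431,418),.012),
 ("drv handle",T,(268,362),.012),("drv tip",T,(328,344),.003),("tin",T,(371,317),.029),("tin",S,(378,286),.029),("tape",S,(342,390),.04),("rollA",S,(375,335),.012),("rollB",S,(503,370),.012),("rollB",T,(488,202),.012),("rollC",S,(347,453),.012)]:
    p=plane(f,np.array(uv)*.7,z)[0]; print(n,p.round(3),"r",np.hypot(*p[:2]).round(3))
E
```

```text
(np.float64(503.83654686626085), array([281.78415219, 205.03558878]), array([0.01798325, 0.08602738, 1.47012633]), array([[-0.25858332, -0.91034169,  0.3231295 ],
       [-0.96595085,  0.24070636, -0.09486522],
       [ 0.00858044, -0.33665778, -0.94158798]])) (np.float64(482.66456758247824), array([275.4799428 , 204.94374554]), array([ 0.36446326, -1.26229674,  0.78533203]), array([[ 0.99169991, -0.07669204,  0.103197  ],
       [-0.12801868, -0.51445462,  0.84790781],
       [-0.01193761, -0.85408125, -0.52000261]]))
drv_ins [0.595 0.318 0.012] r 0.674
drv_ins [0.6   0.307 0.012] r 0.674
roll_ins [0.665 0.094 0.012] r 0.672
roll_ins [0.671 0.086 0.012] r 0.676
meas_ins [ 0.645 -0.153  0.012] r 0.663
meas_ins [ 0.651 -0.157  0.012] r 0.67
tin_ins [ 0.528 -0.407  0.012] r 0.667
drv handle [0.443 0.249 0.012] r 0.508
drv tip [0.451 0.12  0.003] r 0.467
tin [0.478 0.019 0.029] r 0.478
tin [0.485 0.004 0.029] r 0.485
tape [ 0.386 -0.348  0.04 ] r 0.519
rollA [ 0.462 -0.154  0.012] r 0.487
rollB [ 0.68  -0.298  0.012] r 0.743
rollB [ 0.679 -0.304  0.012] r 0.744
rollC [ 0.384 -0.468  0.012] r 0.606
```

```bash
cat > fit.py <<'E'
from h import *
from scipy.optimize import least_squares
def rect(x0,x1,y0,y1,z): return np.array([[x0,y0,z],[x1,y0,z],[x1,y1,z],[x0,y1,z]])/1000
def dens(P,n=12):
    Q=np.roll(P,-1,0); return np.vstack([a+(b-a)*np.linspace(0,1,n,endpoint=False)[:,None] for a,b in zip(P,Q)])
def key(P,z): P=np.array(P)/1000; return np.c_[P,np.full(len(P),z/1000)]
th=np.linspace(0,2*np.pi,48,endpoint=False)
DR=[(-10,-102),(10,-102),(10,-14),(21.5,-14),(21.5,102),(-21.5,102),(-21.5,-14),(-10,-14)]
OUT={"drv":DR,"roll":np.c_[52*np.cos(th),52*np.sin(th)],"meas":[(-27,-42),(25,-42),(25,46),(-27,46)],"tin":[(-40,-57),(40,-57),(40,57),(-40,57)]}
def dist(f,uv,k):
    F,c,_,_=cam(f); n=(uv-c)/F; return c+F*n*(1+k*(n**2).sum(1,keepdims=True))
def place(P,p): 
    c,s=np.cos(p[2]),np.sin(p[2]); return np.c_[P[:,0]*c-P[:,1]*s+p[0],P[:,0]*s+P[:,1]*c+p[1],P[:,2]]
def fill(f,P,k,box,hull=False,S=8):
    uv=dist(f,proj(f,P),k)-box[:2]+.5
    if hull: uv=cv2.convexHull(uv.astype(np.float32))[:,0]
    im=np.zeros(((box[3]-box[1])*S,(box[2]-box[0])*S),np.uint8)
    cv2.fillPoly(im,[np.round((uv*S-.5)*16).astype(np.int32)],255,shift=4)
    return im
def cover(f,name,p,k,box):
    o=np.array(OUT[name],float)
    m=cv2.bitwise_and(*[fill(f,place(dens(key(o,z)),p),k,box) for z in(4,12)])
    return cv2.resize(m,(box[2]-box[0],box[3]-box[1]),interpolation=cv2.INTER_AREA)/255.
def blue(f):
    i=f["img"].astype(float); return np.clip((i[...,2]-1.15*i[...,0]-25)/70,0,1)
def bbox(f,p,r,z=.012):
    uv=proj(f,np.array([[p[0]+a,p[1]+b,z] for a in(-r,r) for b in(-r,r)]))
    return np.r_[np.floor(uv.min(0)),np.ceil(uv.max(0))].astype(int)
E
cat > f1.py <<'E'
from fit import *
T,S=load("top0.pkl"),load("side0.pkl")
g={"drv":[.597,.312,0],"roll":[.667,.09,0],"meas":[.648,-.155,0],"tin":[.528,-.407,0]}
views={"drv":"TS","roll":"TS","meas":"TS","tin":"S"}
C={"T":T,"S":S}
# initial yaw from side/top mask principal axis
for n in("drv","meas","tin"):
    f=C[views[n][0]];b=bbox(f,g[n],.1);m=blue(f)[b[1]:b[3],b[0]:b[2]]>.5
    nl,l,st,_=cv2.connectedComponentsWithStats(m.astype(np.uint8));j=1+st[1:,4].argmax()
    v,u=np.where(l==j);P=plane(f,np.c_[u+b[0],v+b[1]],.004)[:,:2]
    g[n][:2]=P.mean(0);w,V=np.linalg.eigh(np.cov((P-P.mean(0)).T));a=V[:,1]
    if n=="drv":
        d=(P-P.mean(0))@a; 
        if (d**3).mean()>0:a=-a
        g[n][:2]=P.mean(0)-a*.02
    g[n][2]=np.arctan2(-a[0],a[1]);print(n,np.round(g[n],3))
def run(cams,kfree):
    ns=[n for n in g if any(c in cams for c in views[n])]
    x0=np.r_[[0,0],np.ravel([g[n] for n in ns])]
    its=[(n,c,bbox(C[c],g[n],.15 if n=="drv" else .1)) for n in ns for c in views[n] if c in cams]
    def res(x):
        k=x[:2]*kfree;r=[]
        for n,c,b in its:
            i=ns.index(n);r.append((cover(C[c],n,x[2+3*i:5+3*i],k["TS".index(c)],b)-blue(C[c])[b[1]:b[3],b[0]:b[2]]).ravel())
        return np.concatenate(r)
    st=np.r_[[.02,.02],np.tile([.001,.001,.01],len(ns))]
    s=least_squares(lambda y:res(y*st),x0/st,diff_step=None,method="trf",loss="linear",x_scale=1,jac=lambda y:np.stack([(res((y+e)*st)-res((y-e)*st))/1. for e in np.eye(len(y))*.5],1))
    x=s.x*st;print(cams,kfree,"cost",round(s.cost,1),"k",x[:2].round(3));
    for i,n in enumerate(ns):print("  ",n,x[2+3*i:5+3*i].round(4))
run("T",0);run("S",0);run("TS",0);run("TS",1);run("T",1);run("S",1)
E
python3 f1.py
```

```text
drv [0.6   0.32  0.366]
meas [ 0.65  -0.151  0.127]
tin [ 0.53  -0.393  0.043]
T 0 cost 101.3 k [0. 0.]
   drv [0.598  0.3189 0.3613]
   roll [0.6685 0.0964 0.0326]
   meas [ 0.6496 -0.1531  0.1241]
S 0 cost 33.1 k [0. 0.]
   drv [0.5991 0.3224 0.3498]
   roll [0.6696 0.0979 0.2724]
   meas [ 0.6505 -0.1517  0.0998]
   tin [ 0.5286 -0.3961 -0.0976]
TS 0 cost 140.7 k [0. 0.]
   drv [0.5983 0.3188 0.3621]
   roll [0.6689 0.0966 0.3486]
   meas [ 0.6498 -0.1526  0.1302]
   tin [ 0.5286 -0.3961 -0.0976]
TS 1 cost 133.7 k [-0.024  0.265]
   drv [0.5983 0.3197 0.3605]
   roll [0.6688 0.0967 0.0024]
   meas [ 0.6497 -0.1524  0.1172]
   tin [ 0.5284 -0.3931 -0.0976]
T 1 cost 101.1 k [0.035 0.   ]
   drv [0.5981 0.3175 0.3637]
   roll [0.6684 0.0963 0.0858]
   meas [ 0.6495 -0.153   0.1166]
S 1 cost 27.3 k [0.    0.346]
   drv [0.5987 0.3215 0.3523]
   roll [0.6694 0.0974 0.2506]
   meas [ 0.6498 -0.151   0.0978]
   tin [ 0.5284 -0.3921 -0.0996]
```

```bash
cat > red.py <<'E'
from fit import *
import sys
def redm(f):
    i=f["img"].astype(float);h=cv2.cvtColor(f["img"],cv2.COLOR_RGB2HSV)
    return ((h[...,0]<8)|(h[...,0]>170))&(h[...,1]>150)&(i[...,0]>70)
def blob(f,m,p,r,z):
    b=bbox(f,p,r,z);mm=m[b[1]:b[3],b[0]:b[2]].astype(np.uint8)
    n,l,st,_=cv2.connectedComponentsWithStats(mm);j=1+st[1:,4].argmax()
    c,_=cv2.findContours((l==j).astype(np.uint8),cv2.RETR_EXTERNAL,cv2.CHAIN_APPROX_NONE)
    out=np.zeros_like(mm);cv2.drawContours(out,c,-1,1,-1);return out,b
def fitsil(views,pts,p0):
    "views: list of (frame,mask,box); pts: convex 3D model"
    st=np.array([.001,.001,.01])
    def res(x): return np.concatenate([(cv2.resize(fill(f,place(pts,x),0,b,True),(b[2]-b[0],b[3]-b[1]),interpolation=cv2.INTER_AREA)/255.-m).ravel() for f,m,b in views])
    s=least_squares(lambda y:res(y*st),p0/st,jac=lambda y:np.stack([res((y+e)*st)-res((y-e)*st) for e in np.eye(3)*.5],1))
    return s.x*st,s.cost,sum(v[1].sum() for v in views)
def box(x0,x1,y0,y1,h): return np.vstack([rect(x0,x1,y0,y1,0),rect(x0,x1,y0,y1,h)])
def rod(r,y0,y1,z): return np.array([[r*np.cos(t),y,z+r*np.sin(t)*z/14] for t in th[::3] for y in(y0,y1)])/1000
E
python3 - <<'E'
from red import *
T,S=load("top0.pkl"),load("side0.pkl")
for n,p,pts,z in [("drv handle",[.445,.205,.06],rod(14,-7,95,12.5),.012),("tin",[.48,.012,.0],box(-33,33,-50.5,50.5,29),.015)]:
    V=[]
    for f in(T,S):
        q=p if n=="tin" else [.443,.249]
        m,b=blob(f,redm(f),q,.09,z);V.append((f,m,b))
    for v in([V[0]],[V[1]],V): 
        print(n,*[np.round(a,4) for a in min((fitsil(v,pts,np.array([p[0],p[1],y])) for y in(p[2],p[2]+.3,p[2]-.3,p[2]+.9,p[2]-.9)),key=lambda r:r[1])])
E
```

```text
drv handle [0.4459 0.2038 0.0756] 112.5372 93
drv handle [0.4475 0.2317 0.0633] 26.2443 82
drv handle [0.4455 0.2029 0.0135] 142.432 175
tin [ 0.4798  0.0108 -0.2811] 389.4256 1
tin [ 0.4772  0.0177 -0.0998] 145.3876 274
tin [ 0.4797  0.0113 -0.2661] 540.036 275
```

{"api": "jog_arm", "payload": {"deltas": [[[-1.0,0,0,0],[-2.0,0,0,0],[-3.0,0,0,0],[-4.0,0,0,-2],[-5.0,0.5,0,-4],[-6.0,1,0,-6],[-7.0,1.5,0,-8],[-7.5,1.5,0,-10]]]}}

```text
t: 1.1
eef_pos: [0.641, -0.3653, 0.2021]
ee_rot: [3.141, 0.0, -1.868]
force: [0.4, -1.3, 1.0]
width: 0.0876
gripper_force: 0.0
```

{"api": "jog_arm", "payload": {"deltas": [[[-1.0,0.4,0,-1],[-2.0,0.9,0,-2],[-2.9,1.5,0,-3],[-3.8,2.1,0,-4],[-4.7,2.8,0,-4],[-5.6,3.5,0,-4],[-6.4,4.2,0,-4],[-7.0,4.9,0,-4]]]}}

```text
t: 2.1
eef_pos: [0.4928, 0.1076, 0.2019]
ee_rot: [3.141, -0.0, -1.527]
force: [0.7, 1.5, -1.2]
width: 0.0877
gripper_force: 0.0
```

```bash
python3 - <<'E'
from red import *
from station import grab_frame
for n in("top","side"):
    f=grab_frame(n);pickle.dump(f,open(f"{n}1.pkl","wb"));save(f,f"pics/{n}1.png",800/560)
T,S=load("top0.pkl"),load("side0.pkl")
for f,n,p in((T,"drv",(187,253)),(S,"drv",(246,170)),(T,"tin",(259,222)),(S,"tin",(264,200))):
    h=cv2.cvtColor(f["img"],cv2.COLOR_RGB2HSV);print(n,h[p[1]-2:p[1]+8:3,p[0]-6:p[0]+7:3].tolist())
h=cv2.cvtColor(T["img"],cv2.COLOR_RGB2HSV);print("bench",h[235,225],h[270,150],h[190,290])
h=cv2.cvtColor(S["img"],cv2.COLOR_RGB2HSV);print("benchS",h[215,230],h[215,300],h[160,270])
E
```

```text
drv [[[0, 146, 176], [0, 143, 191], [0, 145, 192], [0, 141, 193], [0, 142, 188]], [[179, 145, 192], [0, 147, 185], [179, 159, 168], [0, 161, 163], [0, 157, 162]], [[0, 161, 162], [1, 156, 155], [8, 119, 163], [11, 103, 189], [12, 100, 184]], [[10, 107, 171], [12, 99, 199], [11, 101, 194], [12, 100, 191], [12, 104, 189]]]
drv [[[12, 113, 246], [2, 159, 209], [0, 159, 240], [2, 156, 207], [11, 118, 237]], [[12, 116, 244], [6, 145, 216], [0, 161, 233], [0, 160, 230], [10, 123, 234]], [[10, 121, 236], [8, 133, 227], [0, 166, 210], [1, 141, 202], [9, 129, 221]], [[11, 125, 235], [10, 125, 228], [5, 122, 151], [7, 29, 235], [9, 124, 179]]]
tin [[[5, 126, 176], [6, 94, 193], [9, 70, 205], [5, 134, 171], [4, 150, 165]], [[6, 101, 190], [5, 104, 187], [6, 103, 188], [6, 106, 187], [5, 100, 188]], [[5, 131, 183], [5, 134, 175], [4, 148, 165], [5, 151, 165], [5, 150, 165]], [[5, 131, 193], [5, 131, 194], [5, 134, 194], [5, 132, 193], [6, 129, 194]]]
tin [[[4, 154, 223], [4, 143, 227], [5, 121, 237], [5, 123, 237], [5, 148, 237]], [[5, 146, 229], [4, 160, 220], [4, 166, 215], [4, 160, 229], [5, 151, 236]], [[5, 154, 240], [5, 158, 238], [5, 160, 235], [5, 154, 240], [5, 156, 199]], [[6, 152, 188], [6, 156, 186], [5, 162, 205], [5, 161, 200], [5, 148, 134]]]
bench [ 11 102 177] [ 11  95 203] [ 12  88 185]
benchS [  8  96 238] [ 10 121 232] [  9 110 223]
```

View pics/top1.png

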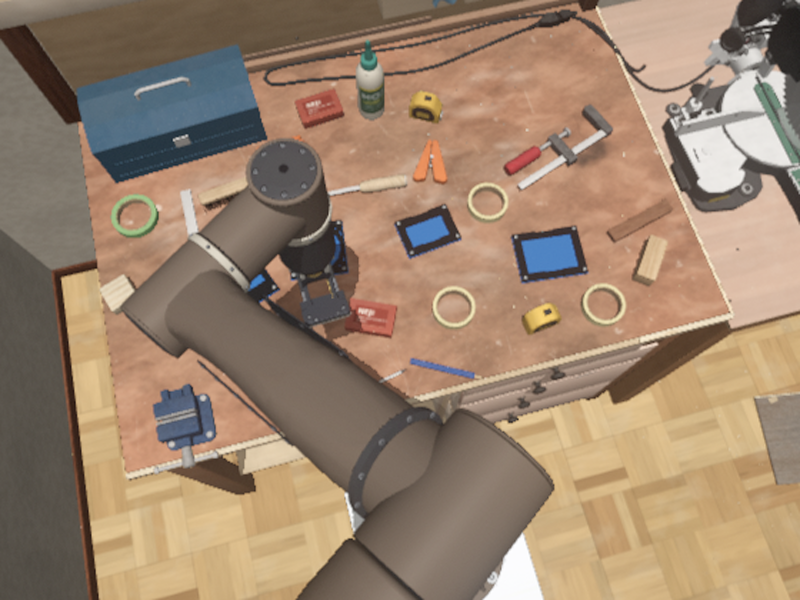

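Top1 shows: tape measure (541,318), three cream rolls (454,307), (603,304), (488,202), tin (371,317), tin insert (550,253). Roll (454,307) lies nearest to the base (r≈0.49 against 0.61 and 0.74), so it is the one meant.

```bash
cat >> red.py <<'E'
def hs(f): return [c.astype(int) for c in cv2.split(cv2.cvtColor(f["img"],cv2.COLOR_RGB2HSV))]
def m_drv(f): h,s,v=hs(f);return ((h<=5)|(h>172))&(s>125)
def m_tin(f): h,s,v=hs(f);return ((h<=7)|(h>172))&(s>85)
def m_tape(f): h,s,v=hs(f);return ((h>=16)&(h<=34)&(s>110))|(v<55)
def m_roll(f): h,s,v=hs(f);return (h>=16)&(h<=40)&(v>130)&(s>25)
CYL=np.array([[45*np.cos(t),45*np.sin(t),z] for t in th for z in(0,24)])/1000
M={"drv":(rod(14,-7,95,12.5),m_drv,.012),"tin":(box(-33,33,-50.5,50.5,29),m_tin,.015),"tape":(box(-20,18,-35,39,66),m_tape,.03),"roll":(CYL,m_roll,.012)}
def find(n,frames,p,r=.085,off=(0,0),yaws=(0,)):
    pts,mf,z=M[n];V=[]
    for f in frames: m,b=blob(f,mf(f),(p[0]+off[0],p[1]+off[1]),r,z);V.append((f,m,b))
    best=lambda v:min((fitsil(v,pts,np.array([p[0],p[1],y])) for y in yaws),key=lambda r:r[1])
    for v in [[x] for x in V]+([V] if len(V)>1 else []): x=best(v);print(n,x[0].round(4),"cost",x[1].round(1),"of",x[2])
    return V,x[0]
E
cat > f2.py <<'E'
from red import *
T,S,T1,S1=[load(a+".pkl") for a in("top0","side0","top1","side1")]
Y=(-.9,-.5,-.2,0,.2,.5,.9)
o=[]
for a in(("drv",[T,S],[.446,.204],.08,(-.003,.045),(.06,)),("tin",[T,S],[.48,.012],.08,(0,0),Y),("tape",[T1,S1],[.386,-.348],.06,(0,0),Y+(1.3,1.7)),("roll",[T1,S1],[.462,-.154],.07,(0,0))):
    V,x=find(*a);o+=[np.hstack([cv2.resize(v[1]*255,(200,200),interpolation=0) for v in V])]
cv2.imwrite("pics/masks.png",np.vstack([np.hstack(o[:2]),np.hstack(o[2:])]))
b=bbox(T1,[.529,-.395],.1);st=np.array([.001,.001,.01])
bs=bbox(S1,[.529,-.395],.1)
for its in([(T1,b)],[(S1,bs)],[(T1,b),(S1,bs)]):
    res=lambda x:np.concatenate([(cover(f,"tin",x,0,c)-blue(f)[c[1]:c[3],c[0]:c[2]]).ravel() for f,c in its])
    s=least_squares(lambda y:res(y*st),np.array([.529,-.395,-.09])/st,jac=lambda y:np.stack([res((y+e)*st)-res((y-e)*st) for e in np.eye(3)*.5],1))
    print("tin_ins",(s.x*st).round(4),s.cost)
E
python3 f2.py
```

```text
drv [0.4486 0.2049 0.0665] cost 19.5 of 283
drv [0.4489 0.2085 0.035 ] cost 19.4 of 100
drv [0.4473 0.2053 0.0419] cost 41.3 of 383
tin [ 0.4816  0.0197 -0.4539] cost 21.2 of 749
tin [ 0.4832  0.0239 -0.3994] cost 9.7 of 569
tin [ 0.4825  0.0206 -0.4014] cost 40.4 of 1318
tape [ 0.3869 -0.3298  0.2154] cost 46.1 of 388
tape [ 0.3875 -0.3217  0.0754] cost 31.2 of 467
tape [ 0.3868 -0.3249  0.0687] cost 87.6 of 855
roll [ 0.4597 -0.1574  0.0079] cost 4.7 of 738
roll [ 0.4599 -0.1524 -0.0138] cost 5.8 of 694
roll [ 0.4598 -0.156   0.004 ] cost 30.9 of 1432
tin_ins [ 0.5275 -0.3976 -0.105 ] 3.298261419960142
tin_ins [ 0.5282 -0.3964 -0.1031] 3.5956982354706613
tin_ins [ 0.5278 -0.3971 -0.1047] 8.652943178251695
```

View pics/masks.png

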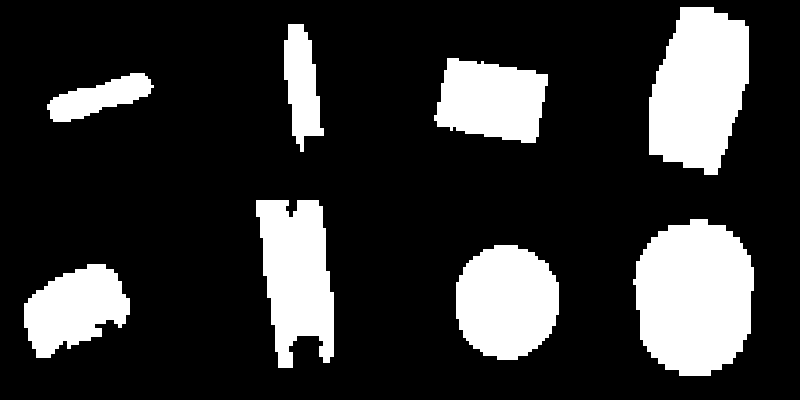

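Masks look clean. Top and side agree within ~4 mm. Going for the screwdriver at grip point (0.446, 0.249).

{"api": "jog_arm", "payload": {"deltas": [[[-0.9,0.3,0,0],[-1.8,0.5,0.3,-0.1],[-2.4,0.68,0.8,-0.1],[-2.4,0.68,1.6,-0.1],[-2.4,0.68,2.4,-0.1],[-2.4,0.68,2.5,-0.1],[-2.4,0.68,2.5,-0.1],[-2.4,0.68,2.5,-0.1]]], "grip": 50}}

```text
t: 3.2
eef_pos: [0.448, 0.2488, 0.0541]
ee_rot: [-3.139, 0.002, -1.518]
force: [-0.2, -0.6, 0.6]
width: 0.05
gripper_force: 0.0
```

```bash
python3 - <<'E'
from red import *
from station import grab_frame
for n in("top","side"):
    f=grab_frame(n);pickle.dump(f,open(f"{n}2.pkl","wb"))
a,b=load("side2.pkl"),load("top2.pkl")
c=[cv2.resize(f["img"][y:y+100,x:x+130,::-1],(390,300),interpolation=cv2.INTER_CUBIC) for f,x,y in((a,190,110),(b,130,190))]
cv2.imwrite("pics/c2.png",np.hstack(c))
E
```

```text
(no output)
```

View pics/c2.png

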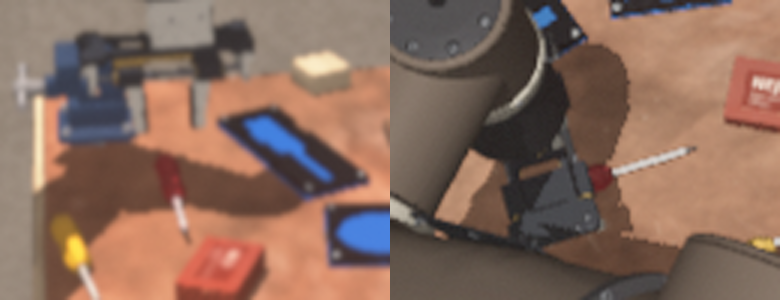

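The side crop shows the open fingers (about (140,110) and (200,105)) above and to either side of the red handle. Descend and close.

{"api": "jog_arm", "payload": {"deltas": [[[0,0.03,0.4,0],[0,0.03,0.7,0],[0,0.03,0.8,0],[0,0.03,0.8,0],[0,0.03,0.8,0]]]}}

```text
t: 3.92
eef_pos: [0.4454, 0.2483, 0.005]
ee_rot: [-3.141, 0.001, -1.518]
force: [0.6, -0.2, 0.3]
width: 0.05
gripper_force: 0.0
```

{"api": "jog_arm", "payload": {"deltas": [[[0,0,0,0],[0,0,0,0],[0,0,0,0],[0,0,0,0],[0,0,0,0],[0,0,0,0]]], "grip": 15, "squeeze": 20}}

```text
t: 4.68
eef_pos: [0.4449, 0.2478, 0.0041]
ee_rot: [3.142, -0.0, -1.518]
force: [0.2, 0.1, -0.4]
width: 0.0147
gripper_force: 0.0
```

```bash
cat > look.py <<'E'
import sys
from red import *
from station import grab_frame
# usage: look.py tag xs ys xt yt  [w h]
tag=sys.argv[1];xs,ys,xt,yt=map(int,sys.argv[2:6]);w,h=(map(int,sys.argv[6:8]) if len(sys.argv)>6 else (130,100))
c=[]
for n,x,y in(("side",xs,ys),("top",xt,yt)):
    f=grab_frame(n);pickle.dump(f,open(f"{n}{tag}.pkl","wb"));x=max(0,x);y=max(0,y)
    c.append(cv2.resize(f["img"][y:y+h,x:x+w,::-1],(398,int(398*h/w)),interpolation=cv2.INTER_CUBIC))
cv2.imwrite(f"pics/c{tag}.png",np.hstack(c))
E
python3 look.py 3 190 110 130 190
```

```text
(no output)
```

View pics/c3.png

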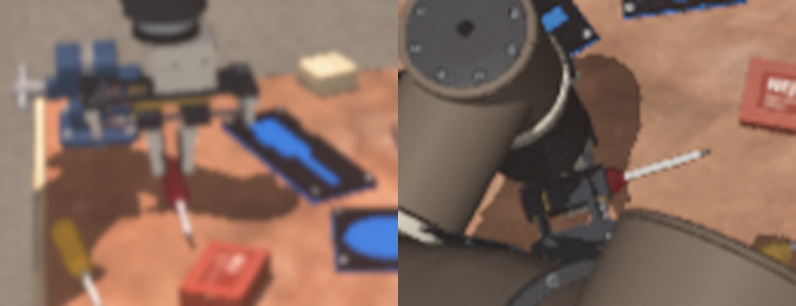

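{"api": "jog_arm", "payload": {"deltas": [[[0,0,0,0],[0,0,0,0],[0,0,0,0],[0,0,0,0]]], "grip": 3, "squeeze": 20}}

```text
t: 5.28
eef_pos: [0.4449, 0.2478, 0.0042]
ee_rot: [-3.142, 0.0, -1.518]
force: [-0.7, -0.3, 0.7]
width: 0.0028
gripper_force: 0.0
```

```bash
python3 - <<'E'
from red import *
for t in("0","3"):
  for n in("top","side"):
    f=load(n+t+".pkl");m,b=blob(f,m_drv(f),(.445,.25),.08,.012);v,u=np.where(m)
    print(t,n,"handle px",u.min()+b[0],u.max()+b[0],v.min()+b[1],v.max()+b[1])
f=load("side3.pkl");g=load("top3.pkl")
for P in([.4449,.2478,.004],[.4449,.2478,.06],[.4485,.1985,.0125],[.442,.300,.0125]):print(P,proj(f,P).round(1),proj(g,P).round(1))
E
python3 - <<'E'
import cv2,pickle,numpy as np
f=pickle.load(open("side3.pkl","rb"))["img"][115:195,215:285,::-1]
g=pickle.load(open("top3.pkl","rb"))["img"][235:285,160:220,::-1]
cv2.imwrite("pics/z3.png",np.hstack([cv2.resize(f,(490,560),interpolation=cv2.INTER_CUBIC),cv2.resize(g,(300,560),interpolation=cv2.INTER_CUBIC)]))
E
```

```text
0 top handle px 170 204 245 260
0 side handle px 242 251 161 176
3 top handle px 198 204 245 253
3 side handle px 243 251 162 176
[0.4449, 0.2478, 0.004] [[245.8 172. ]] [[188.2 253.3]]
[0.4449, 0.2478, 0.06] [[245.1 157.6]] [[184.9 248.5]]
[0.4485, 0.1985, 0.0125] [[247.8 176.3]] [[203.7 247.3]]
[0.442, 0.3, 0.0125] [[243.8 163.3]] [[170.5 257.9]]
```

View pics/z3.png

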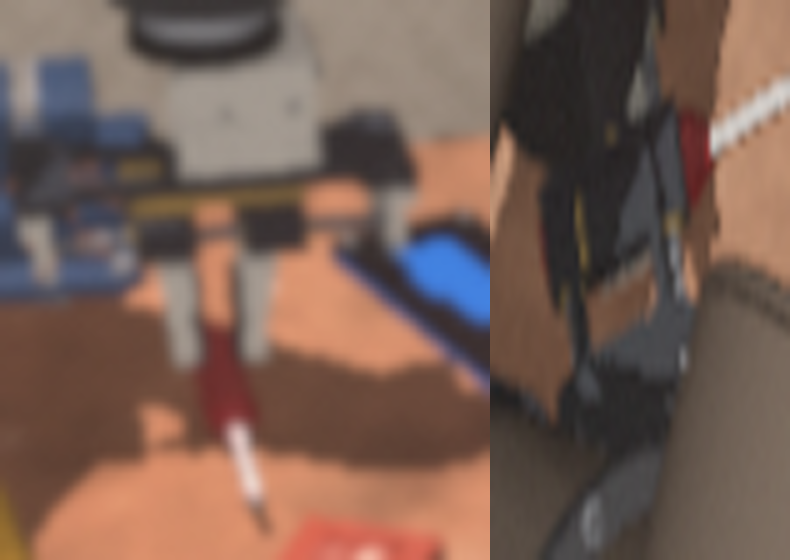

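```bash
python3 - <<'E'
from red import *
S,T=load("side0.pkl"),load("top0.pkl")
p=np.array([.258,-.6235,.2015]);yaw=-2.749;ty=np.array([np.sin(yaw),-np.cos(yaw),0])
for dz in(0,.025,.066):
  for s in(-.044,.044):
    P=p+s*ty+[0,0,dz];print(dz,s,"side",(proj(S,P)[0]).round(1),"top",proj(T,P)[0].round(1))
cs=S["img"][210:330,110:220,::-1];ct=T["img"][180:250,480:560,::-1]
cv2.imwrite("pics/z0.png",np.hstack([cv2.resize(cs,(440,480),interpolation=cv2.INTER_CUBIC),cv2.resize(ct,(360,480),interpolation=cv2.INTER_CUBIC)]))
E
```

```text
0 -0.044 side [180.  324.1] top [523.6 209.8]
0 0.044 side [162.9 293.2] top [500.5 228.9]
0.025 -0.044 side [178.3 312.9] top [528.  206.7]
0.025 0.044 side [161.  282.5] top [504.6 226.1]
0.066 -0.044 side [175.3 293.9] top [535.5 201.3]
0.066 0.044 side [157.8 264.2] top [511.5 221.2]
```

View pics/z0.png

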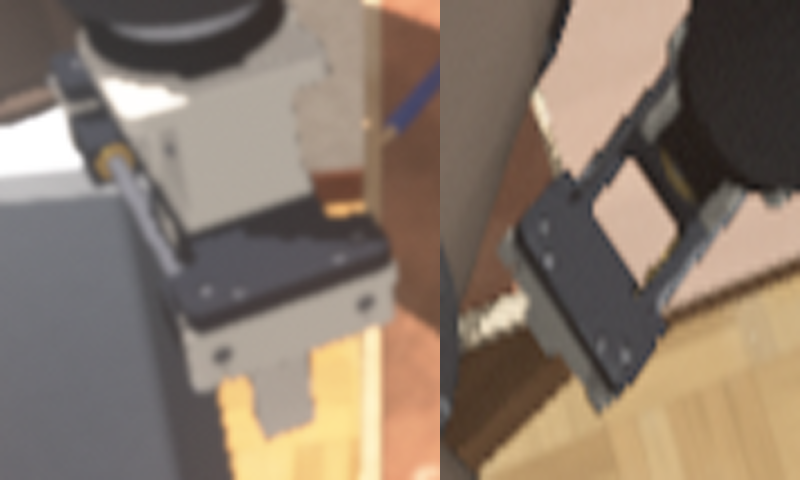

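The fingers closed on nothing: in both side views the fingertips look ~20–25 mm higher than the reported TCP. Test it gently by opening and lowering a little past nominal bench level while watching the force.

{"api": "jog_arm", "payload": {"deltas": [[[0,0,0,0],[0,0,0,0],[0,0,0,0],[0,0,0.02,0],[0,0,0.04,0],[0,0,0.06,0],[0,0,0.08,0]]], "grip": 50}}

```text
t: 6.15
eef_pos: [0.4449, 0.2478, -0.0007]
ee_rot: [3.142, -0.0, -1.518]
force: [0.6, -0.1, 0.4]
width: 0.0495
gripper_force: 0.0
```

{"api": "jog_arm", "payload": {"deltas": [[[0,0,0.02,0],[0,0,0.04,0],[0,0,0.04,0]]]}}

```text
t: 6.52
eef_pos: [0.4449, 0.2478, -0.0031]
ee_rot: [3.141, -0.0, -1.518]
force: [0.2, -0.6, 0.2]
width: 0.0501
gripper_force: 0.0
```

{"api": "jog_arm", "payload": {"deltas": [[[0,0,0.04,0],[0,0,0.08,0],[0,0,0.11,0],[0,0,0.14,0],[0,0,0.14,0]]]}}

```text
t: 7.15
eef_pos: [0.4449, 0.2477, -0.0116]
ee_rot: [3.141, -0.0, -1.518]
force: [-0.1, -1.2, 0.3]
width: 0.0497
gripper_force: 0.0
```

{"api": "jog_arm", "payload": {"deltas": [[[0,0,0.03,0],[0,0,0.06,0],[0,0,0.09,0],[0,0,0.09,0]]]}}

```text
t: 7.65
eef_pos: [0.4449, 0.2477, -0.017]
ee_rot: [3.141, -0.0, -1.518]
force: [0.6, -0.8, -1.2]
width: 0.05
gripper_force: 0.0
```

{"api": "jog_arm", "payload": {"deltas": [[[0,0,0,0],[0,0,0,0],[0,0,0,0],[0,0,0,0],[0,0,0,0],[0,0,0,0]]], "grip": 12, "squeeze": 20}}

```text
t: 8.4
eef_pos: [0.445, 0.2479, -0.0168]
ee_rot: [-3.141, 0.0, -1.518]
force: [-0.3, 1.0, 0.6]
width: 0.0275
gripper_force: 20.0
```

```bash
python3 look.py 4 215 115 150 225 80 80
```

```text
(no output)
```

View pics/c4.png

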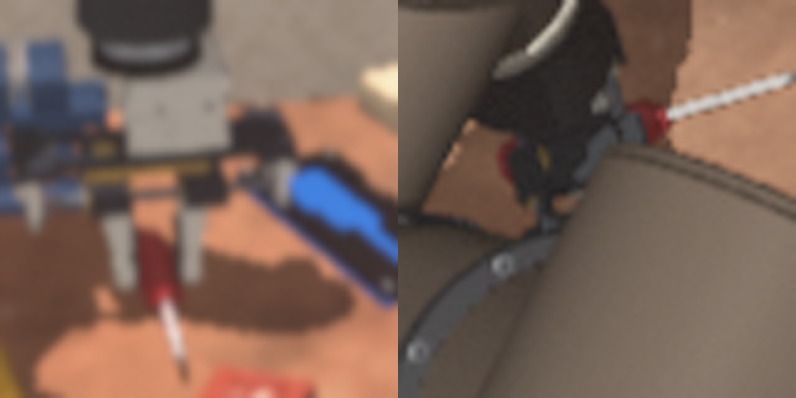

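Now gripped (27.5 mm, 20 N): the crop shows the fingers at (125,285) and (188,280) on either side of the handle. The fingers end ~20 mm behind the reported TCP; I'll take this offset into account for all heights. Lift and carry to the driver insert.

{"api": "jog_arm", "payload": {"deltas": [[[0,0,-0.2,0],[0,0,-0.7,0],[0,0,-1.2,0],[-0.4,-0.5,-1.3,-1],[-0.8,-1.1,-1.3,-2],[-1.3,-1.8,-1.3,-3],[-1.73,-2.4,-1.3,-3.53],[-1.73,-2.4,-1.3,-3.53]]]}}

```text
t: 9.5
eef_pos: [0.5851, 0.3603, 0.0607]
ee_rot: [-3.141, -0.0, -1.21]
force: [-1.3, -1.0, -1.0]
width: 0.0276
gripper_force: 20.0
```

```bash
python3 look.py 5 225 90 100 150 110 110; python3 - <<'E'
from red import *
for n in("side","top"):
    f=load(n+"5.pkl");m=m_drv(f);
    b=bbox(f,(.59,.33),.12,.09);mm=m[b[1]:b[3],b[0]:b[2]];v,u=np.where(mm);print(n,b,mm.sum(),u.mean()+b[0],v.mean()+b[1])
E
```

```text
side [247 123 324 154] 46 283.17391304347825 135.69565217391303
top [ 98 159 195 256] 47 132.4468085106383 213.1914893617021
```

View pics/c5.png

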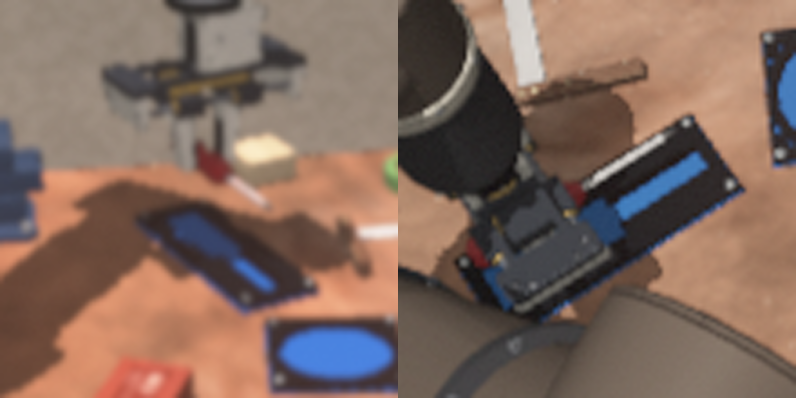

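```bash
python3 - <<'E'
from red import *
from station import arm
f=load("top5.pkl");print(plane(f,[180.7,182.6],.09),arm.get_state()["eef_pos"])
S=load("side5.pkl");print(plane(S,[225+266/3.62,90+203/3.62],.09))
E
```

```text
[[0.63577326 0.2171745  0.09      ]] [0.58282322 0.35855786 0.06076589]
[[0.63131784 0.2481575  0.09      ]]
```

{"api": "jog_arm", "payload": {"deltas": [[[-0.02,-0.02,0.5,0],[-0.02,-0.02,0.9,0],[-0.02,-0.02,1.05,0],[-0.02,-0.02,1.12,0],[-0.02,-0.02,1.18,0],[-0.02,-0.02,1.21,0],[-0.02,-0.02,1.21,0]]]}}

```text
t: 10.48
eef_pos: [0.5841, 0.3607, -0.0111]
ee_rot: [-3.141, 0.0, -1.21]
force: [-0.6, -0.3, -0.7]
width: 0.0274
gripper_force: 20.0
```

{"api": "jog_arm", "payload": {"deltas": [[[0,0,0.015,0],[0,0,0.025,0],[0,0,0.025,0],[0,0,0.025,0]]]}}

```text
t: 10.98
eef_pos: [0.5841, 0.3607, -0.0127]
ee_rot: [-3.141, 0.0, -1.21]
force: [-1.2, -0.7, 1.9]
width: 0.0275
gripper_force: 20.0
```

{"api": "jog_arm", "payload": {"deltas": [[[0,0,0,0],[0,0,0,0],[0,0,0,0],[0,0,0,0],[0,0,-0.3,0],[0,0,-0.8,0],[0,0,-1.5,0],[0,0,-2.2,0]]], "grip": 50}}

```text
t: 11.98
eef_pos: [0.5842, 0.3606, 0.1218]
ee_rot: [-3.141, 0.0, -1.21]
force: [-0.4, 0.7, -0.0]
width: 0.05
gripper_force: 0.0
```

{"api": "jog_arm", "payload": {"deltas": [[[0.8,0.5,0,0],[1.6,1.0,0,0.3],[2.4,1.6,0,0.6],[3.2,2.2,0,1],[4.0,2.8,0,1.3],[4.8,3.4,0,1.7],[5.6,4.0,0,2],[6.4,4.6,0,2.5]]]}}

```text
t: 12.98
eef_pos: [0.4609, -0.0977, 0.1207]
ee_rot: [-3.139, -0.0, -1.429]
force: [1.9, 0.0, 0.7]
width: 0.0501
gripper_force: 0.0
```

```bash
python3 look.py 6 225 90 100 150 110 110; cat > tp.py <<'E'
from red import *
import itertools
T,S=load("top1.pkl"),load("side1.pkl")
V=[]
for f in(T,S):
    m,b=blob(f,m_tape(f),[.387,-.327],.065,.03)
    m=cv2.morphologyEx(m,cv2.MORPH_CLOSE,np.ones((7,7)));V.append((f,m,b))
for c1,c2,ex in((0,0,0),(12,12,0),(20,20,0),(30,12,0),(12,30,0),(25,25,0)):
    prof=[(-35,0),(39,0),(39,66-c2),(39-c2,66),(-35+c1,66),(-35,66-c1)]
    P=np.array([[x,y,z] for x in(-20,18) for y,z in prof])/1000
    for v in (V[:1],V[1:],V):
        r=min((fitsil(v,P,np.array([.387,-.327,y])) for y in(-.2,0,.2)),key=lambda r:r[1]);print(c1,c2,len(v),r[0].round(4),round(r[1],1))
E
python3 tp.py
```

```text
0 0 1 [ 0.3859 -0.3267  0.2095] 42.4
0 0 1 [ 0.3875 -0.3269  0.0541] 47.1
0 0 2 [ 0.387  -0.3281  0.069 ] 93.9
12 12 1 [ 0.3864 -0.3276  0.2082] 32.0
12 12 1 [ 0.3874 -0.3259  0.0595] 44.1
12 12 2 [ 0.3869 -0.3265  0.0688] 80.8
20 20 1 [ 0.3862 -0.3284  0.1342] 23.5
20 20 1 [ 0.3872 -0.3258  0.0857] 45.8
20 20 2 [ 0.3869 -0.3274  0.078 ] 73.6
30 12 1 [ 0.3868 -0.3304  0.1721] 14.0
30 12 1 [ 0.3874 -0.3248  0.0816] 41.1
30 12 2 [ 0.3872 -0.3303  0.0857] 63.0
12 30 1 [ 0.3868 -0.3279  0.1465] 28.9
12 30 1 [ 0.3873 -0.3177  0.08  ] 46.9
12 30 2 [ 0.3868 -0.3248  0.0651] 90.4
25 25 1 [ 0.3867 -0.3294  0.1151] 17.6
25 25 1 [ 0.3873 -0.3224  0.0661] 45.7
25 25 2 [ 0.387  -0.3278  0.0788] 73.9
```

View pics/c6.png

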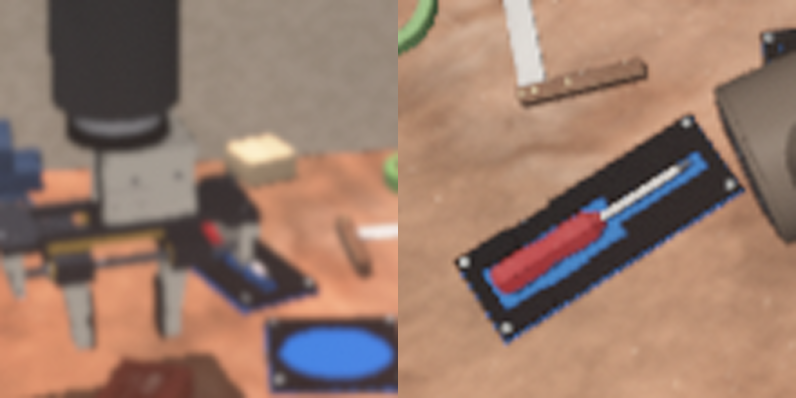

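The screwdriver lies in its pocket: the top crop shows red handle and shaft inside the blue outline, around (545,255) to (685,165). Next is the tape measure, body centre (0.386, -0.326), yaw ≈ 0.10.

{"api": "jog_arm", "payload": {"deltas": [[[0.9,0.4,0,0],[1.8,0.9,0,0.2],[2.7,1.4,0,0.5],[3.5,1.79,0,0.5],[3.61,1.79,0.5,0.5],[3.61,1.79,0.75,0.5],[3.61,1.79,0.75,0.5]]], "grip": 72}}

```text
t: 13.95
eef_pos: [0.3852, -0.325, 0.0737]
ee_rot: [3.14, 0.001, -1.471]
force: [0.2, 0.5, 0.1]
width: 0.0721
gripper_force: 0.0
```

```bash
python3 look.py 7 200 220 330 170 110 110
```

```text
(no output)
```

View pics/c7.png

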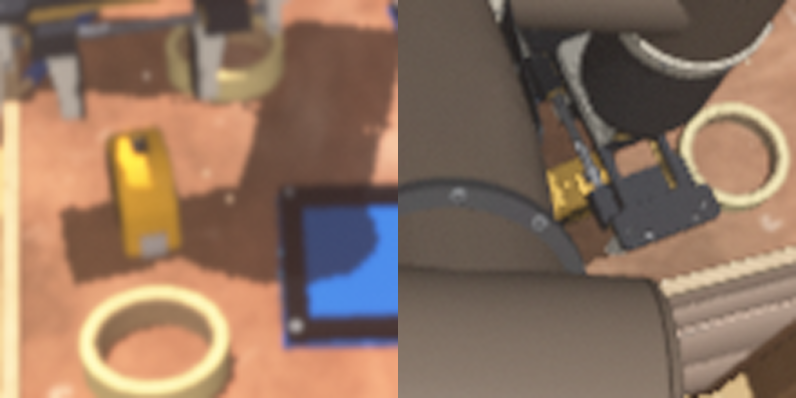

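```bash
python3 - <<'E'
from red import *
S,T=load("side7.pkl"),load("top7.pkl")
ty=np.array([np.sin(-1.471),-np.cos(-1.471),0]);c=np.array([.3852,-.325,.0737])
for D in(.0,.021):
  for s in(-.036,.036,-.057,.057): print(D,s,proj(S,c+[0,0,D]+s*ty).round(1))
print("tips", np.array([[70,117],[208,97]])/3.62+[200,220])
print("tape top c",proj(S,[.386,-.3255,.066]),(np.array([140,135])/3.62+[200,220]))
E
```

```text
0.0 -0.036 [[252.5 254.1]]
0.0 0.036 [[223.1 258.4]]
0.0 -0.057 [[261.  252.8]]
0.0 0.057 [[214.3 259.7]]
0.021 -0.036 [[252.2 247.1]]
0.021 0.036 [[222.5 251.4]]
0.021 -0.057 [[260.7 245.8]]
0.021 0.057 [[213.7 252.7]]
tips [[219.33701657 252.32044199]
 [257.45856354 246.79558011]]
tape top c [[238.37800611 258.86624471]] [238.67403315 257.29281768]
```

The side crop shows the fingers (70,117) and (208,97) straddling the tape, whose hook faces -y. They match a fingertip 21 mm above the reported TCP. Descend and grip.

{"api": "jog_arm", "payload": {"deltas": [[[0,0,0.4,0],[0,0,0.8,0],[0,0,1.05,0],[0,0,1.18,0],[0,0,1.18,0],[0,0,1.18,0]]]}}

```text
t: 14.8
eef_pos: [0.3862, -0.326, 0.0039]
ee_rot: [-3.141, -0.001, -1.472]
force: [0.2, -0.2, 0.3]
width: 0.0718
gripper_force: 0.0
```

{"api": "jog_arm", "payload": {"deltas": [[[0,0,0,0],[0,0,0,0],[0,0,0,0],[0,0,0,0],[0,0,0,0],[0,0,0,0],[0,0,0,0]]], "grip": 25, "squeeze": 30}}

```text
t: 15.68
eef_pos: [0.385, -0.3256, 0.0032]
ee_rot: [3.141, 0.0, -1.472]
force: [-3.7, 0.2, 4.4]
width: 0.0379
gripper_force: 30.0
```

Tape measure gripped (37.9 mm). Lift and carry it to the measure insert.

{"api": "jog_arm", "payload": {"deltas": [[[0,0,-0.2,0],[0,0,-0.8,0],[-0.3,-0.5,-1.2,0],[-0.7,-1.4,-1.3,0],[-1.2,-2.3,-1.3,-0.1],[-1.7,-3.2,-1.3,-0.2],[-2.2,-4.1,-1.3,-0.24],[-2.44,-4.67,-1.3,-0.24]]]}}

```text
t: 16.68
eef_pos: [0.6527, -0.1501, 0.0815]
ee_rot: [-3.14, 0.0, -1.449]
force: [0.4, -0.8, -2.9]
width: 0.0378
gripper_force: 30.0
```

{"api": "jog_arm", "payload": {"deltas": [[[0,0,0.3,0],[0,0,0.6,0],[0,0,0.6,0]]]}}

```text
t: 17.05
eef_pos: [0.6475, -0.1529, 0.043]
ee_rot: [3.137, 0.001, -1.452]
force: [0.2, -0.2, -2.6]
width: 0.0379
gripper_force: 30.0
```

```bash
python3 look.py 8 280 180 240 110 90 90
```

```text
(no output)
```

View pics/c8.png

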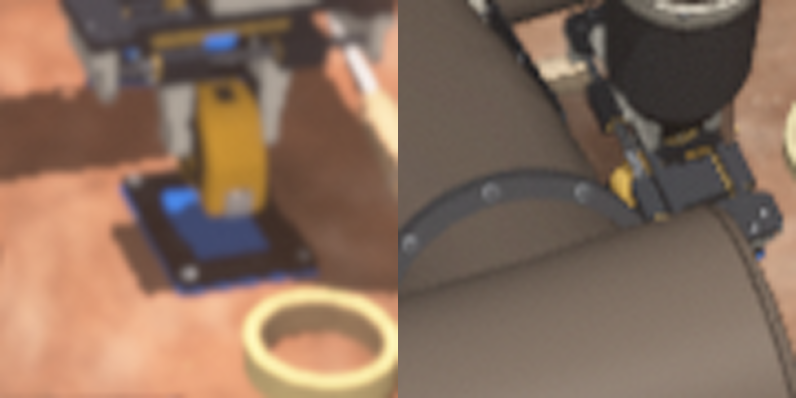

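The side crop shows the tape held upright above its pocket, hook at (238,200), body aligned with the blue pocket around (205,225). Check the alignment numerically.

```bash
python3 - <<'E'
from red import *
from station import arm
s=arm.get_state();print(s["eef_pos"],s["ee_rot"])
f=load("side8.pkl");h,sa,v=hs(f);m=((h>=16)&(h<=34)&(sa>110)).astype(np.uint8)
b=bbox(f,(.65,-.153),.05,.07);mm=m[b[1]:b[3],b[0]:b[2]];n,l,st,ce=cv2.connectedComponentsWithStats(mm);j=1+st[1:,4].argmax()
u0=st[j,:2]+b[:2];print("yellow bbox",u0,u0+st[j,2:4])
# predicted hook-side face (world -y end) at body bottom/top for the tool pose
c=s["eef_pos"];zb=c[2]-.0032
e=np.array([np.cos(.12),np.sin(.12),0]);n_=np.array([-np.sin(.12),np.cos(.12),0])
for dx in(-.019,.019): print([proj(f,np.r_[c[:2],zb+z]+dx*e-.037*n_)[0].round(1).tolist() for z in(0,.04)])
E
```

```text
[ 0.64945285 -0.15317247  0.04536818] [ 3.14113402e+00 -1.88141274e-04 -1.45186722e+00]
yellow bbox [324 201] [341 223]
[[326.7, 228.1], [327.3, 215.8]]
[[339.7, 226.1], [340.6, 213.8]]
```

{"api": "jog_arm", "payload": {"deltas": [[[0,0,0.3,0],[0,0,0.5,0],[0,0,0.58,0],[0,0,0.6,0],[0,0,0.62,0],[0,0,0.63,0],[0,0,0.63,0]]]}}

```text
t: 18.02
eef_pos: [0.6502, -0.1524, 0.0077]
ee_rot: [-3.141, -0.0, -1.451]
force: [0.6, -0.7, -3.4]
width: 0.0376
gripper_force: 30.0
```

{"api": "jog_arm", "payload": {"deltas": [[[0,0,0.01,0],[0,0,0.015,0],[0,0,0.015,0]]]}}

```text
t: 18.4
eef_pos: [0.6502, -0.1524, 0.0072]
ee_rot: [-3.141, -0.0, -1.451]
force: [-3.6, 0.8, 5.1]
width: 0.0378
gripper_force: 30.0
```

{"api": "jog_arm", "payload": {"deltas": [[[0,0,0,0],[0,0,0,0],[0,0,0,0],[0,0,0,0],[0,0,-0.3,0],[0,0,-0.9,0],[0,0,-1.6,0],[0,0,-2.1,0]]], "grip": 65}}

```text
t: 19.4
eef_pos: [0.6509, -0.1526, 0.1363]
ee_rot: [-3.138, -0.001, -1.451]
force: [0.6, 0.4, -0.2]
width: 0.065
gripper_force: 0.0
```

{"api": "jog_arm", "payload": {"deltas": [[[-0.6,0.4,0,1],[-1.2,0.8,0,2],[-1.8,1.3,0,3],[-2.4,1.8,0,4],[-2.9,2.2,0.3,5],[-3.2,2.45,0.7,6],[-3.2,2.45,1.3,6.3],[-3.2,2.45,1.3,6.3]]], "grip": 87}}

```text
t: 20.4
eef_pos: [0.4798, 0.0203, 0.054]
ee_rot: [3.14, -0.002, -2.0]
force: [-0.1, 0.2, -0.1]
width: 0.0874
gripper_force: 0.0
```

```bash
python3 - <<'E'
from red import *
from station import grab_frame,arm
for n in("top","side"):
    f=grab_frame(n);pickle.dump(f,open(f"{n}9.pkl","wb"))
s=arm.get_state();print(s["eef_pos"],s["ee_rot"],s["width"])
S=load("side9.pkl")
find("tin",[S],[.482,.02],.08,(0,0),(-.4,))
# tape seated? yellow bbox from top and side vs prediction
for n in("side","top"):
    f=load(n+"9.pkl");h,sa,v=hs(f);m=((h>=16)&(h<=34)&(sa>110)).astype(np.uint8)
    b=bbox(f,(.65,-.153),.06,.04);mm=m[b[1]:b[3],b[0]:b[2]];k,l,st,ce=cv2.connectedComponentsWithStats(mm);j=1+st[1:,4].argmax()
    print(n,"yellow",st[j,:2]+b[:2],st[j,:2]+st[j,2:4]+b[:2])
    P=place(box(-19,19,-37,37,62),[.65,-.1525,.12])+[0,0,.004];uv=proj(f,P);print(uv.min(0),uv.max(0))
E
```

```text
[0.48206739 0.02073886 0.05595417] [-3.14061281e+00  3.98326896e-04 -1.99986310e+00] 0.08679821901430505
tin [ 0.4827  0.0252 -0.4362] cost 8.1 of 589
side yellow [320 208] [341 235]
[317.74579166 205.06781358] [340.38284811 239.3428671 ]
top yellow [287 146] [314 169]
[285.85170379 143.80495553] [313.14100594 170.42137954]
```

Tape measure stands in its pocket: its blob limits match the prediction in both views. Now down over the tin.

{"api": "jog_arm", "payload": {"deltas": [[[0,0,0.4,0],[0,0,0.8,0],[0,0,1.05,0],[0,0,1.15,0],[0,0,1.17,0],[0,0,1.17,0]]]}}

```text
t: 21.25
eef_pos: [0.4819, 0.0208, -0.0148]
ee_rot: [-3.141, 0.001, -2.001]
force: [0.4, 0.2, -0.3]
width: 0.087
gripper_force: 0.0
```

{"api": "jog_arm", "payload": {"deltas": [[[0,0,0,0],[0,0,0,0],[0,0,0,0],[0,0,0,0],[0,0,0,0],[0,0,0,0]]], "grip": 55, "squeeze": 35}}

```text
t: 22.0
eef_pos: [0.4813, 0.0207, -0.0154]
ee_rot: [-3.141, 0.0, -2.001]
force: [-1.9, 1.5, 5.7]
width: 0.0653
gripper_force: 35.0
```

{"api": "jog_arm", "payload": {"deltas": [[[0,0,-0.2,0],[0,0,-0.8,0],[0.3,-0.2,-1.4,0],[1.1,-0.7,-1.45,-0.8],[2.0,-1.2,-1.45,-1.6],[2.9,-1.7,-1.45,-2.4],[3.8,-2.2,-1.45,-3.2],[4.7,-2.8,-1.45,-3.74]]]}}

```text
t: 23.0
eef_pos: [0.5151, -0.3051, 0.0715]
ee_rot: [3.141, 0.001, -1.673]
force: [3.4, 1.5, -2.9]
width: 0.0653
gripper_force: 35.0
```

{"api": "jog_arm", "payload": {"deltas": [[[0.7,-0.15,0,0],[1.3,-0.35,0,0],[1.5,-0.35,0.1,0],[1.5,-0.35,0.5,0],[1.5,-0.35,0.7,0],[1.5,-0.35,0.7,0],[1.5,-0.35,0.7,0]]]}}

```text
t: 23.88
eef_pos: [0.528, -0.3949, 0.0302]
ee_rot: [-3.141, -0.0, -1.674]
force: [-0.1, 0.1, -3.4]
width: 0.0656
gripper_force: 35.0
```

```bash
python3 - <<'E'
from red import *
from station import grab_frame,arm
for n in("top","side"):
    f=grab_frame(n);pickle.dump(f,open(f"{n}10.pkl","wb"))
s=arm.get_state();c=s["eef_pos"];print(c,s["ee_rot"])
z=c[2]+.0154
f=load("side10.pkl");m,b=blob(f,m_tin(f),c[:2],.075,z+.015)
v,u=np.where(m);print("blob",u.min()+b[0],u.max()+b[0],v.min()+b[1],v.max()+b[1])
uv=proj(f,place(box(-33,33,-50.5,50.5,29),[c[0],c[1],s["ee_rot"][2]+np.pi/2])+[0,0,z]);print(uv.min(0),uv.max(0))
x=fitsil([(f,m,b)],box(-33,33,-50.5,50.5,29)+[0,0,z],np.array([c[0],c[1],-.1]));print(x)
E
```

```text
[ 0.52817299 -0.39501247  0.03044403] [-3.14013741e+00 -5.03704321e-04 -1.67391469e+00]
blob 287 325 256 298
[286.06771321 255.0881219 ] [317.55417404 293.18714519]
(array([ 0.53070953, -0.39486753, -0.11005938]), np.float64(61.156024605920805), np.uint64(1104))
```

{"api": "jog_arm", "payload": {"deltas": [[[0.02,0,0.3,0],[0.03,0,0.5,0],[0.03,0,0.6,0],[0.03,0,0.65,0],[0.03,0,0.68,0],[0.03,0,0.69,0],[0.03,0,0.69,0]]]}}

```text
t: 24.85
eef_pos: [0.5274, -0.397, -0.0113]
ee_rot: [-3.141, -0.0, -1.674]
force: [-0.9, 2.5, 1.0]
width: 0.0653
gripper_force: 35.0
```

{"api": "jog_arm", "payload": {"deltas": [[[0,0,0.005,0],[0,0,0.005,0]]]}}

```text
t: 25.1
eef_pos: [0.5274, -0.3969, -0.0114]
ee_rot: [-3.141, -0.0, -1.674]
force: [-2.9, 2.7, 5.9]
width: 0.0657
gripper_force: 35.0
```

{"api": "jog_arm", "payload": {"deltas": [[[0,0,0,0],[0,0,0,0],[0,0,0,0],[0,0,0,0],[0,0,-0.3,0],[0,0,-0.9,0],[0,0,-1.6,0],[0,0,-2.3,0]]], "grip": 86}}

```text
t: 26.1
eef_pos: [0.5273, -0.397, 0.1285]
ee_rot: [-3.141, -0.0, -1.674]
force: [0.4, 0.1, -0.3]
width: 0.0859
gripper_force: 0.0
```

Tin released in its pocket. Roll candidates in top1 (800x600): A (454,307) r≈0.49 m, B (488,202) r≈0.74 m, C (603,304) r≈0.61 m. A is nearest to the base. Confirm with one crop and find the roll insert's yaw.

```bash
python3 - <<'E'
from red import *
from station import grab_frame
g={n:grab_frame(n) for n in("top","side")}
for n in g:pickle.dump(g[n],open(f"{n}11.pkl","wb"))
T0,T1,S=load("top0.pkl"),load("top1.pkl"),g["side"]
for f,n in((T0,"top0"),(g["top"],"top11"),(S,"side11")):
    h,s,v=hs(f);b=bbox(f,(.669,.097),.08);m=((v<75)|((h>95)&(h<125)&(s>120)))[b[1]:b[3],b[0]:b[2]].astype(np.uint8)
    k,l,st,_=cv2.connectedComponentsWithStats(m);j=1+st[1:,4].argmax();vv,uu=np.where(l==j)
    P=plane(f,np.c_[uu+b[0],vv+b[1]],.010)[:,:2];r=cv2.minAreaRect((P*1000).astype(np.float32));print(n,r)
print("roll A now");find("roll",[S],[.46,-.155],.07)
# tin seat check from side
V,x=find("tin",[S],[.528,-.397],.075,(0,0),(-.1,));print("insert side fit .5284 -.396; sit z .004 shifts y by ~-.009 vs z=0")
c=T1["img"][120:250,290:460,::-1];d=S["img"][195:345,210:390,::-1]
cv2.imwrite("pics/rolls.png",np.hstack([cv2.resize(c,(400,306),interpolation=cv2.INTER_CUBIC),cv2.resize(d,(367,306),interpolation=cv2.INTER_CUBIC)]))
E
```

```text
top0 ((666.3375854492188, 96.17063903808594), (121.13304138183594, 124.47718811035156), 83.12109375)
top11 ((666.7277221679688, 96.29235076904297), (120.77301788330078, 124.06001281738281), 83.38294219970703)
side11 ((730.7127075195312, 62.744956970214844), (125.03731536865234, 51.33572006225586), 79.68549346923828)
roll A now
roll [ 0.459  -0.1569  0.0154] cost 154.0 of 388
tin [ 0.529  -0.3985 -0.1216] cost 71.5 of 1178
insert side fit .5284 -.396; sit z .004 shifts y by ~-.009 vs z=0
```

View pics/rolls.png

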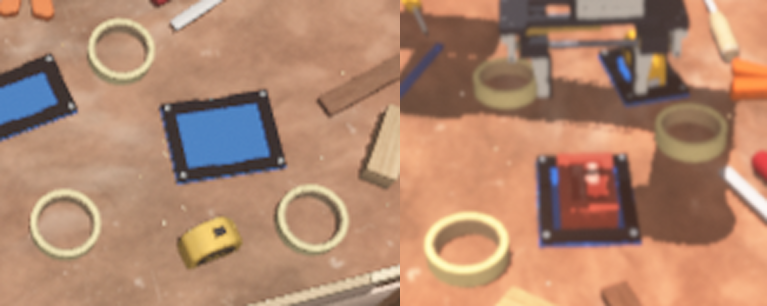

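The left crop shows cream rolls A (65,222), B (121,48) and C (312,217); A lies furthest left and front, nearest the base, so it is the one to take. The right crop shows the tin inside its insert at (590,195). Go to A's far (+x) wall at (0.4985, -0.161).

{"api": "jog_arm", "payload": {"deltas": [[[-0.9,0.1,0,0],[-1.8,0.3,0,0.1],[-2.7,0.5,0,0.2],[-3.5,0.8,0,0.2],[-3.87,0.88,0.4,0.2],[-3.87,0.88,1.1,0.2],[-3.87,0.88,1.45,0.2],[-3.87,0.88,1.45,0.2]]], "grip": 40}}

```text
t: 27.2
eef_pos: [0.4979, -0.1604, 0.0381]
ee_rot: [3.139, -0.0, -1.692]
force: [0.7, -0.5, 1.1]
width: 0.04
gripper_force: 0.0
```

```bash
python3 - <<'E'
from red import *
from station import grab_frame,arm
g={n:grab_frame(n) for n in("top","side")}
for n in g:pickle.dump(g[n],open(f"{n}12.pkl","wb"))
s=arm.get_state();print(s["eef_pos"],s["ee_rot"])
find("tin",[g["top"]],[.528,-.397],.075,(0,0),(-.1,))
m,b=blob(g["top"],m_tin(g["top"]),[.528,-.397],.075,.02);print(fitsil([(g["top"],m,b)],box(-33,33,-50.5,50.5,29)+[0,0,.004],np.array([.528,-.397,-.1])))
m,b=blob(g["side"],m_tin(g["side"]),[.528,-.397],.075,.02);print(fitsil([(g["side"],m,b)],box(-33,33,-50.5,50.5,29)+[0,0,.004],np.array([.528,-.397,-.1])))
find("roll",[g["side"]],[.46,-.155],.07)
E
```

```text
[ 0.49955976 -0.16055165  0.03981683] [-3.14036198e+00 -1.26688834e-04 -1.69167743e+00]
tin [ 0.5321 -0.4023 -0.1025] cost 6.7 of 774
(array([ 0.53077225, -0.40121144, -0.10703308]), np.float64(6.622614379084967), np.uint64(774))
(array([ 0.52893679, -0.39835549, -0.10503592]), np.float64(122.4491503267974), np.uint64(1280))
roll [ 0.4592 -0.1526  0.0358] cost 14.5 of 690
```

Tin sits within its pocket, ~3.5 mm from centre (clearance 6.5 to 7). Lower onto the roll's wall and grip.

{"api": "jog_arm", "payload": {"deltas": [[[0,0,0.3,0],[0,0,0.6,0],[0,0,0.75,0],[0,0,0.82,0],[0,0,0.85,0],[0,0,0.85,0]]]}}

```text
t: 28.05
eef_pos: [0.4991, -0.1604, -0.0119]
ee_rot: [-3.141, 0.0, -1.692]
force: [-0.3, 0.5, 0.7]
width: 0.0399
gripper_force: 0.0
```

{"api": "jog_arm", "payload": {"deltas": [[[0,0,0,0],[0,0,0,0],[0,0,0,0],[0,0,0,0],[0,0,0,0],[0,0,0,0]]], "grip": 4, "squeeze": 15}}

```text
t: 28.8
eef_pos: [0.4988, -0.1604, -0.0123]
ee_rot: [3.142, -0.0, -1.692]
force: [-0.8, 0.7, 2.4]
width: 0.01
gripper_force: 14.0
```

{"api": "jog_arm", "payload": {"deltas": [[[0,0,-0.15,0],[0,0,-0.6,0],[0,0,-1.2,0],[-0.7,-0.4,-1.45,0],[-1.5,-0.9,-1.45,0],[-2.3,-1.4,-1.45,0],[-3.1,-1.9,-1.45,0],[-3.9,-2.4,-1.45,0]]]}}

```text
t: 29.8
eef_pos: [0.671, 0.056, 0.0753]
ee_rot: [-3.141, 0.0, -1.692]
force: [0.3, 0.2, -1.0]
width: 0.0101
gripper_force: 14.4
```

{"api": "jog_arm", "payload": {"deltas": [[[-0.5,-0.4,0,0],[-0.7,-0.53,0,0],[-0.7,-0.53,0.3,0],[-0.7,-0.53,0.6,0],[-0.7,-0.53,0.7,0],[-0.7,-0.53,0.7,0]]]}}

```text
t: 30.55
eef_pos: [0.7059, 0.0914, 0.0319]
ee_rot: [3.14, -0.001, -1.693]
force: [-0.3, -0.8, -0.7]
width: 0.0104
gripper_force: 14.4
```

```bash
python3 - <<'E'
from red import *
from station import grab_frame,arm
f=grab_frame("side");g=grab_frame("top");s=arm.get_state();c=s["eef_pos"];print(c,s["ee_rot"],s["width"],s["gripper_force"])
z=c[2]+.0123
for q in(f,g):
    m,b=blob(q,m_roll(q),[.668,.097],.07,z+.012);print(m.sum(),fitsil([(q,m,b)],CYL+[0,0,z],np.array([.668,.097,0])))
E
```

```text
[0.70691767 0.09195989 0.03319845] [-3.14092560e+00  1.49437537e-04 -1.69225280e+00] 0.010001135291493555 14.447242354126502
229 (array([ 0.6652725 ,  0.09352704, -0.06679388]), np.float64(116.6046059207997), np.uint64(229))
30 (array([0.67046465, 0.09338662, 0.03190785]), np.float64(339.27129565551706), np.uint64(30))
```

{"api": "jog_arm", "payload": {"deltas": [[[-0.02,-0.01,0.3,0],[-0.02,-0.01,0.5,0],[-0.02,-0.01,0.6,0],[-0.02,-0.01,0.65,0],[-0.02,-0.01,0.67,0],[-0.02,-0.01,0.68,0],[-0.02,-0.01,0.68,0]]]}}

```text
t: 31.52
eef_pos: [0.7076, 0.0935, -0.0078]
ee_rot: [-3.141, 0.0, -1.692]
force: [0.3, 0.2, 0.4]
width: 0.0096
gripper_force: 14.4
```

{"api": "jog_arm", "payload": {"deltas": [[[0,0,0.01,0],[0,0,0.015,0],[0,0,0.015,0]]]}}

```text
t: 31.9
eef_pos: [0.7077, 0.0935, -0.0083]
ee_rot: [-3.141, 0.0, -1.692]
force: [-2.5, 0.1, 6.4]
width: 0.0104
gripper_force: 14.4
```

{"api": "jog_arm", "payload": {"deltas": [[[0,0,0,0],[0,0,0,0],[0,0,0,0],[0,0,0,0],[0,0,-0.3,0],[0,0,-0.9,0],[0,0,-1.6,0],[0,0,-2.3,0]]], "grip": 34}}

```text
t: 32.9
eef_pos: [0.7076, 0.0934, 0.1318]
ee_rot: [-3.14, 0.0, -1.692]
force: [0.4, 0.3, 0.2]
width: 0.034
gripper_force: 0.0
```

{"api": "jog_arm", "payload": {"deltas": [[[0.9,0.3,0,0],[1.8,0.6,0,0],[2.7,0.9,0,0],[3.6,1.2,0,0],[4.5,1.5,0,0],[5.4,1.8,0,0],[6.0,2.0,0,0],[6.0,2.0,0,0]]]}}

```text
t: 33.9
eef_pos: [0.5438, -0.2517, 0.1305]
ee_rot: [-3.14, -0.0, -1.695]
force: [-0.6, -0.4, 0.5]
width: 0.034
gripper_force: 0.0
```

```bash
python3 - <<'E'
from red import *
from station import grab_frame,arm
f=grab_frame("side");g=grab_frame("top");s=arm.get_state();print(s["eef_pos"],s["gripper_force"])
for n,q in(("sideF",f),("topF",g)):
    pickle.dump(q,open(n+".pkl","wb"))
    m,b=blob(q,m_roll(q),[.668,.097],.08,.016);r=fitsil([(q,m,b)],CYL+[0,0,.004],np.array([.668,.097,0]));print(n,"roll",m.sum(),r[0].round(4),round(r[1],1))
    m,b=blob(q,m_drv(q),(.583,.36),.08,.016);r=fitsil([(q,m,b)],rod(14,-7,95,12.5)+[0,0,.004],np.array([.598,.319,.36]));print("drv",m.sum(),r[0].round(4),round(r[1],1))
E
```

```text
[ 0.54501571 -0.24981081  0.13013663] 0.0
sideF roll 163 [ 0.6748  0.1041 -0.0888] 148.0
drv 122 [0.5988 0.3335 0.3245] 13.2
topF roll 664 [ 0.6709  0.0967 -0.0294] 9.3
drv 264 [0.5985 0.3203 0.3382] 24.4
```

All four check out numerically. The top view puts the roll 2.4 mm and the screwdriver about 1.5 mm from pocket centre, and the tape measure and tin were checked earlier. The arm is clear, so I'm handing in.

```bash
python3 -c "
from station import arm
print(arm.job_done())"
```

```text
the job is handed in; nothing more can be done
None
```

The screwdriver, tape measure, tin and masking tape roll nearest the base are each set down in their own pocket, all within 5 mm of pocket centre by camera, and the job was handed in at about 34 s.

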